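Scoop sanding blocks from under the drying rack

ROBOT

A 6-joint arm with a two-finger parallel gripper is mounted at the origin on the work surface. World frame = base frame: x ahead of the robot, y to its left, z up, the work surface at z = 0. Lengths are in mm, angles in rad, forces in N, time in s.
With the tool pointing down it reaches from about 350 to 775 mm from the base axis. Payload 7.3 kg.
Tool frame: the origin (TCP) lies on the centre line of the jaws, within the pads' length; the fingertips stand 17 mm ahead of it and the grasp point (between the pads) lies 2 mm behind it; z points along the fingers, y is the line along which they close (so a half turn about z gives the same grasp; the last joint's range is limited). The gripper opens to 92 mm and grips with 3 to 60 N. Pads are 19 mm wide; open, the fingers measure 130 mm over their backs; the gripper's body (75 mm by 190 mm) begins 47 mm behind the grasp point.
Start: joints at [0.959, 0.342, 1.524, -0, 1.275, -0.146], TCP at [235.788, 469.096, 205.241] pointing down, gripper open.
Joint ranges: [-2.53, 2.53], [-0.77, 2.02], [0.04, 2.7], [-1, 4.14], [0.28, 2.66], [-3.11, 3.11]. Speed limits (rad/s): [2.57, 2.57, 3.14, 3.14, 3.14, 3.14].

INTERFACE

Orientations are given as [roll, pitch, yaw] about the fixed x, y, z axes, in that order (R = Rz(yaw) Ry(pitch) Rx(roll)).
In Python, from plant import bot gives the robot as it stands. The module is installed in compiled form; this text tells all that it offers.
- The arm moves only by the shell command python3 -m pendant 'ROWS'. ROWS is JSON, a list of rows, each a list of 3 entries, a list of its own where there are three numbers: the shift along the world's x, y, z as a fraction of full scale, then the turn, a rotation vector about the world's x, y, z as a fraction of full scale, then the opening, from -1 (shut) to 1 (fully open), so that 0 is half open. In form: [[[tx, ty, tz], [rx, ry, rz], claw], ...]. A call has exactly 10 rows; each row shifts and turns the commanded pose from where the row before left it; what a row does not reach is not made up. Full scale, the value 1, is 30 mm for a shift and 0.12 rad for a turn. A row lasts 1/12 s, in which the tool goes at most 41.7 mm and 7.16 degrees, less where a joint would pass 70% of its speed; a pose out of reach is approached as far as the arm can. A call with a number of a shift or a turn outside -1 to 1 is refused whole. A call with a gripper value outside its range is refused whole. The fingers move at their own pace and stop on an object; the grip force is fixed at half the most. Time passes only in rows, so rows that do not move let the fingers close, or fill a call up. It gives the time, the measured TCP pose, the force, the opening and the grip force at its end, in the units of the state.
- bot.get_obs(): the state, without advancing time (a new reading comes with each control period).
- bot.capture(name): name is "scene" or "top" or "wrist"; returns the picture (384x512x3 uint8, blue, green, red); there is no depth.
- bot.camera_params(name): a dict with "fovy" (degrees; the focal length in pixels is half the picture's height over the tangent of half this angle, whatever the lens; pixels are square), "cx", "cy" (the principal point, pixels), "camera_from_world" (4x4, takes a point from world to camera coordinates). Camera axes: x right, y down, z forward; pixel columns grow to the right and rows downward; lengths in mm; the calibration is good to about 2 mm. A picture is of the moment at which its call begins: read the wrist's pose just before it. camera_params takes no time and is no camera call; for the wrist camera it gives the pose at the moment of the call.
- bot.close_job(): hands the job in; it is judged then, once.
The state is a dict: "time": time; "joint_positions": joint angles; "dq": joint speeds; "tau": joint torques, N m; "tool_pos": TCP position; "tcp_rot": TCP orientation; "contact_force": force on the tool from outside, world axes, zero at the start; "moment": the same for the moment, N m; "grip_width": finger opening in mm; "finger_force": force on a finger pad.
Only numpy, scipy, OpenCV 4.12 (cv2) and the standard library are available. Lean on these libraries where they do the work, as an engineer would, in place of code of your own. Each camera call takes 0.05 s, during which the arm holds its last target. There are 200 camera calls.

TASK

Two orange sanding blocks have slid under the low drying rack. Take the flat metal scoop that lies on the green mat, slide it under the rack's front lip until both blocks lie in its pan, then draw it out and set it down flat in the middle of the green mat, blocks still in the pan, and let go. Leave the glue bottle, the cup and the wooden box alone.

Things in the scene. Friction and masses are not known exactly. Their poses are not given: they have to be found in the camera images.
- rack: Fixed low drying rack, dark steel, 310 wide (y), 254 deep (x). Origin on the bench below the middle of the front lip's front face; x points into the rack (roughly the robot's left, +y), z up. Lip 12 thick, 70 to 100 above the bench. Corner posts 16 square, 165 tall, 278 clear between them. Behind the lip, thin bars with open gaps (undersides at 88), then from x = 124 a wooden board, top at 100.
- rack_rail (a point): Middle of the rack's front guard rail, a bar 10 thick along y, 160 above the bench, right above the lip (x = 8). A hand cannot stand upright close to the lip: lean it back, out of the rack, 30 to 45 degrees.
- rack_stop (a point): Under the rack, middle of the front face of its back stop, at bench level: a strip 22 high along y, at x = 120 in the rack's frame. Blocks that are pushed in come to rest against it.
- scoop: Loose flat polished aluminium scoop, 160 g, on the mat, its front roughly towards the rack. Origin on the underside, middle of the pan; x to the open front edge, z up. Pan x -40 to 40, 186 wide outside, 180 inside; floor 2 thick; back wall 24 high; side walls 20 high, x -40 to 26. Behind it a level dark wooden handle along x, from x = -50 to -125, 22 wide (y), 20 high, middle 42 above the underside.
- scoop_edge (a point): Middle of the open front edge of the scoop's floor (x = 40 in its frame, at the underside); the edge is 2 thick, rounded, 186 wide.
- scoop_grip (a point): Point in the middle of the scoop's handle where it is pinched across its 22 mm width: at x = -100, z = 42 in the scoop's frame, same axes as the scoop.
- block_a: Loose smooth orange sanding block, 44 (x) by 60 (y) by 20 high, 40 g, its long lower and upper edges fully rounded (radius 10), lying flat on the bench under the rack, long side roughly along the lip. Origin in the middle of the underside. A thin edge pushed against its long side goes under it once it rests on the back stop.
- block_b: A second block like block_a, lying beside it (towards the rack's +y), centres about 75 apart; both fit in the pan side by side.
- mat: Thin green mat on the bench, 240 (x) by 220 (y), 1 thick and nothing catches on it (things rest at bench height). Origin in its middle, axes along its sides.
- glue: Yellow glue bottle with red cap, 52 diameter, 110 tall, standing on the rack's rear board. Origin at the middle of its underside. Leave alone.
- jar: Blue cup, 72 diameter, 80 tall, standing on the rack's rear board. Origin at the middle of its underside. Leave alone.
- wood_box: Small open wooden box, 110 by 80, 60 high, on the bench on the mat's far side. Origin at the middle of its underside. Leave alone.
Mind the look-alikes: they are no part of the job. Of the things that look like the scoop, the middle-sized one is meant. What is shaped like the block_a but turquoise is not meant.

How it is judged:
By the outcome, as a careful person would: the job done as asked, in the order asked, and still so for the second after the job is handed in, with the robot touching nothing.
It also fails if it takes over 64 s, if anything falls off the work surface, if the arm or the gripper's body presses on something with over 40 N, if the wrist force passes 120 N, or if a joint passes its speed limit or range.

## Working session

There is one attempt and no reset: what is moved stays moved. The work goes in short steps, Python scripts to look and compute and a shell command to move; the robot and the scene stay as the last step left them, time stands still between calls to the robot, and variables do not carry over. Pictures are saved under pics/ and viewed, at most 10 in all, crops included, and the job is handed in when it is done.

```bash
mkdir -p pics
cat > h.py <<'E'
import numpy as np, cv2
from plant import bot
def K(n):
    p=bot.camera_params(n); return p, 192/np.tan(np.radians(p["fovy"])/2)
def ray(n,uv,z,pf=None):
    p,f=pf or K(n); T=np.array(p["camera_from_world"]); R=T[:3,:3]; c=-R.T@T[:3,3]
    d=R.T@np.array([(uv[0]-p["cx"])/f,(uv[1]-p["cy"])/f,1]); return c+d*(z-c[2])/d[2]
def proj(n,P,pf=None):
    p,f=pf or K(n); T=np.array(p["camera_from_world"]); q=T[:3,:3]@np.array(P)+T[:3,3]
    return np.array([p["cx"]+f*q[0]/q[2],p["cy"]+f*q[1]/q[2]])
E
python3 - <<'E'
from h import *
a=bot.capture("scene");b=bot.capture("top")
cv2.imwrite("pics/s.png",a);cv2.imwrite("pics/t.png",b)
cv2.imwrite("pics/1.png",cv2.resize(a,(800,600)));cv2.imwrite("pics/2.png",cv2.resize(b,(800,600)))
for n in("scene","top","wrist"):
    p,f=K(n);T=np.array(p["camera_from_world"]);print(n,f,p["cx"],p["cy"],list(p),-T[:3,:3].T@T[:3,3]);print(T[:3,:3].round(3))
o=bot.get_obs();print(o["time"],o["tcp_rot"],o["contact_force"],o["grip_width"])
E
```

```text
scene 488.7789582263077 254.91350780127678 187.88054599862753 ['fovy', 'cx', 'cy', 'camera_from_world'] [1449.27591797 -331.75161991  879.4356114 ]
[[ 0.379  0.925 -0.01 ]
 [ 0.57  -0.242 -0.785]
 [-0.729  0.292 -0.619]]
top 363.428708913008 253.43436488751513 189.00622617347452 ['fovy', 'cx', 'cy', 'camera_from_world'] [ 506.03675818    7.18407924 1091.91865183]
[[-0.009 -1.    -0.015]
 [-0.998  0.01  -0.061]
 [ 0.061  0.014 -0.998]]
wrist 337.84165365469073 252.2093598863706 189.23632999731623 ['fovy', 'cx', 'cy', 'camera_from_world'] [176.91598188 498.51005638 383.48341606]
[[ 0.449  0.894 -0.002]
 [ 0.866 -0.434  0.248]
 [ 0.221 -0.112 -0.969]]
0.1 [-3.14022794e+00 -1.87970223e-04  2.67578210e+00] [0.61731775 0.51903242 0.34287648] 91.93202376336201
```

View pics/1.png

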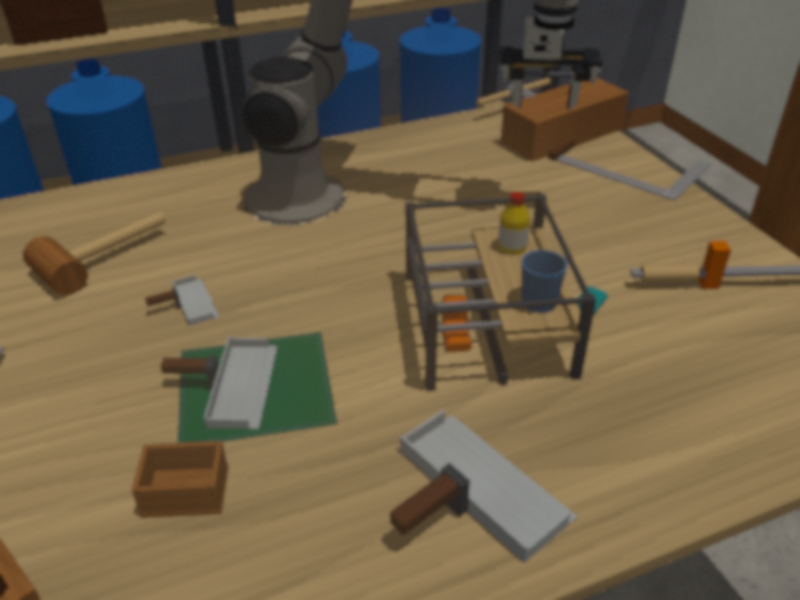

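View pics/2.png

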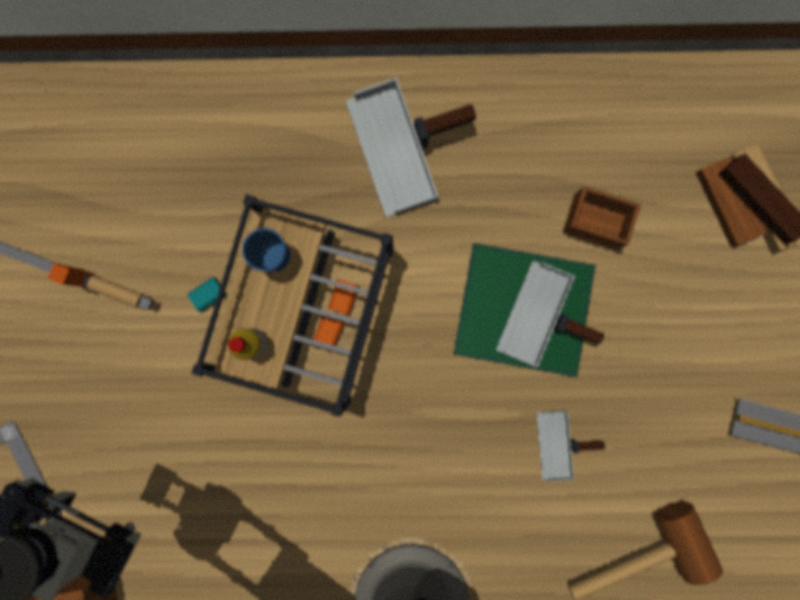

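The top view (800x600) shows three scoops: a large one at (393,148), a middle one on the mat at (537,315) and a small one at (555,445). I choose the middle one. Orange blocks under the bars are at about (343,298) and (329,330). The turquoise block at (205,294) and the orange clamp parts at (67,273) are look-alikes.

Run:
```python
from h import *
b=cv2.imread("pics/t.png");hsv=cv2.cvtColor(b,cv2.COLOR_BGR2HSV);H,S,V=cv2.split(hsv)
def big(m,x0,x1,y0,y1,k=1):
    z=np.zeros_like(m);z[y0:y1,x0:x1]=m[y0:y1,x0:x1]
    c=sorted(cv2.findContours(z,cv2.RETR_EXTERNAL,cv2.CHAIN_APPROX_NONE)[0],key=cv2.contourArea)[::-1][:k];return c
pf=K("top")
def show(name,c,z):
    q=cv2.boxPoints(cv2.minAreaRect(c)); P=np.array([ray("top",u,z,pf)[:2] for u in q])
    print(name,cv2.contourArea(c),"px",q.round(1).tolist(),"\n  w",P.round(1).tolist(),"c",P.mean(0).round(1),"sides",np.linalg.norm(P-np.roll(P,1,0),axis=1).round(1),"ang",[round(np.degrees(np.arctan2(*(P[(i+1)%4]-P[i])[::-1])),1) for i in range(2)])
green=((H>45)&(H<85)&(S>80)).astype(np.uint8)
x0,x1,y0,y1=285,390,145,250
c=np.vstack(big(green,x0,x1,y0,y1,5));show("mat",c,0)
pan=((S<60)&(V>90)).astype(np.uint8);show("pan",big(pan,x0,x1,y0,y1)[0],10)
hd=((H<15)&(S>70)&(V<120)).astype(np.uint8)
for c in big(hd,350,392,195,225,2): show("handle",c,52)
org=((H<14)&(S>190)&(V>120)).astype(np.uint8)
for c in big(org,195,235,170,230,6):
    show("orange",c,20)
for n,u in dict(f1=(389,242),f2=(342,406),b1=(250,202),b2=(199,370)).items(): print(n,ray("top",np.array(u)/1.5625,165,pf).round(1))
cv2.imwrite("pics/3.png",cv2.resize(b[120:270,120:390],None,fx=2.96,fy=2.96,interpolation=cv2.INTER_CUBIC))
```

```text
mat 2132.0 px [[290.3999938964844, 226.39999389648438], [303.1000061035156, 155.5], [380.79998779296875, 169.39999389648438], [368.20001220703125, 240.1999969482422]] 
  w [[460.3, -86.9], [673.2, -128.4], [628.5, -360.9], [417.3, -317.0]] c [ 544.8 -223.3] sides [234.1 216.9 236.8 215.7] ang [np.float64(-11.0), np.float64(-100.9)]
pan 1779.5 px [[316.1000061035156, 224.0], [340.70001220703125, 164.89999389648438], [368.1000061035156, 176.3000030517578], [343.5, 235.39999389648438]] 
  w [[467.2, -162.1], [642.1, -238.8], [607.0, -319.3], [432.9, -242.0]] c [ 537.3 -240.6] sides [ 87.  191.1  87.8 190.5] ang [np.float64(-23.7), np.float64(-113.6)]
handle 144.5 px [[360.5, 210.3000030517578], [363.8999938964844, 203.0], [386.6000061035156, 213.8000030517578], [383.1000061035156, 221.0]] 
  w [[506.4, -282.1], [526.9, -292.4], [495.8, -355.8], [475.3, -345.4]] c [ 501.1 -318.9] sides [70.5 23.  70.6 22.9] ang [np.float64(-26.7), np.float64(-116.2)]
orange 152.5 px [[201.39999389648438, 215.8000030517578], [205.8000030517578, 202.60000610351562], [218.10000610351562, 206.6999969482422], [213.6999969482422, 219.89999389648438]] 
  w [[494.4, 176.4], [533.2, 163.3], [520.7, 127.0], [482.0, 140.1]] c [507.6 151.7] sides [38.3 40.9 38.4 40.9] ang [np.float64(-18.6), np.float64(-108.9)]
orange 122.0 px [[210.1999969482422, 196.89999389648438], [213.3000030517578, 185.8000030517578], [225.60000610351562, 189.3000030517578], [222.5, 200.39999389648438]] 
  w [[549.9, 150.3], [582.7, 140.9], [571.9, 104.5], [539.2, 114.0]] c [560.9 127.4] sides [37.9 34.1 37.9 34.1] ang [np.float64(-16.1), np.float64(-106.5)]
f1 [651.1  30.9 165. ]
f2 [384.5 109.2 165. ]
b1 [720.6 260.9 165. ]
b2 [444.3 342.5 165. ]
```

View pics/3.png

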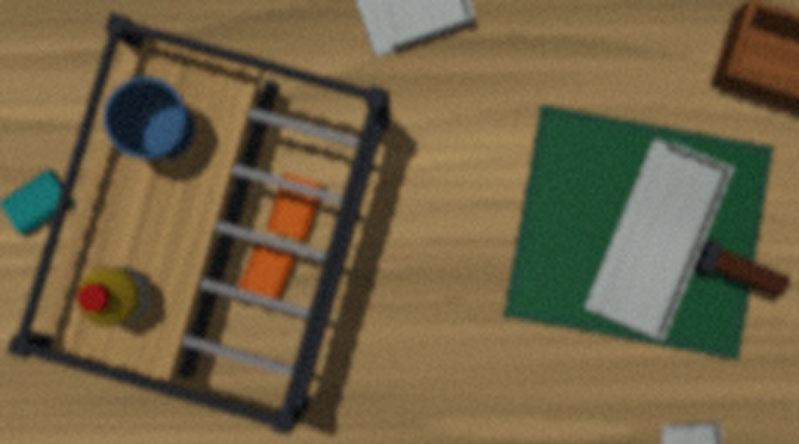

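Middle scoop is on the mat, its handle to the right (crop ~(750,270)) and its open front facing the rack. Measured: scoop origin ≈(537,-240), heading ≈66°, grip ≈(497,-332). The rack lip middle is ≈(515,62), heading ≈73.5°. Sizes agree with those given, so I move above the handle.

```bash
python3 -m pendant '[[[0.29,-0.89,0.3],[0,0,-0.42],1],[[0.29,-0.89,0.3],[0,0,-0.42],1],[[0.29,-0.89,0.3],[0,0,-0.42],1],[[0.29,-0.89,0.3],[0,0,-0.42],1],[[0.29,-0.89,0.3],[0,0,-0.42],1],[[0.29,-0.89,0.3],[0,0,-0.42],1],[[0.29,-0.89,0.3],[0,0,-0.42],1],[[0.29,-0.89,0.3],[0,0,-0.42],1],[[0.29,-0.89,0.3],[0,0,-0.42],1],[[0.29,-0.89,0.3],[0,0,-0.42],1]]'
python3 -m pendant '[[[0.29,-0.89,0],[0,0,-0.42],1],[[0.29,-0.89,0],[0,0,-0.42],1],[[0.29,-0.89,0],[0,0,-0.42],1],[[0.29,-0.89,0],[0,0,-0.42],1],[[0.29,-0.89,0],[0,0,-0.42],1],[[0.29,-0.89,0],[0,0,-0.42],1],[[0.29,-0.89,0],[0,0,-0.42],1],[[0.29,-0.89,0],[0,0,-0.42],1],[[0.29,-0.89,0],[0,0,-0.42],1],[[0.29,-0.89,0],[0,0,-0.42],1]]'
python3 -m pendant '[[[0.29,-0.89,-0.15],[0,0,-0.42],1],[[0.29,-0.89,-0.15],[0,0,-0.42],1],[[0.29,-0.89,-0.15],[0,0,-0.42],1],[[0.29,-0.89,-0.15],[0,0,-0.42],1],[[0.29,-0.89,-0.15],[0,0,-0.42],1],[[0.29,-0.89,-0.15],[0,0,-0.42],1],[[0.29,-0.89,-0.15],[0,0,-0.42],1],[[0.29,-0.89,-0.15],[0,0,-0.42],1],[[0.29,-0.89,-0.15],[0,0,-0.42],1],[[0,0,0],[0,0,0],1]]'
python3 - <<'E'
from h import *
pf=K("wrist");w=bot.capture("wrist");cv2.imwrite("pics/w.png",w);cv2.imwrite("pics/4.png",cv2.resize(w,(800,600)))
o=bot.get_obs();print(o["time"],o["tool_pos"],o["tcp_rot"],o["contact_force"])
import pickle;pickle.dump(pf,open("w.pkl","wb"))
H,S,V=cv2.split(cv2.cvtColor(w,cv2.COLOR_BGR2HSV))
def show(name,m,z):
    cs=sorted(cv2.findContours(m.astype(np.uint8),cv2.RETR_EXTERNAL,cv2.CHAIN_APPROX_NONE)[0],key=cv2.contourArea)[::-1][:2]
    for c in cs:
        q=cv2.boxPoints(cv2.minAreaRect(c));P=np.array([ray("wrist",u,z,pf)[:2] for u in q])
        print(name,cv2.contourArea(c),q.round(0).tolist(),P.mean(0).round(1),"sides",np.linalg.norm(P-np.roll(P,1,0),axis=1).round(1),"ang",[round(np.degrees(np.arctan2(*(P[(i+1)%4]-P[i])[::-1])),1) for i in range(2)])
show("pan",(S<60)&(V>90),10);show("handle",(H<15)&(S>70)&(V<120),52)
E
```

```text
time: 0.93
tool_pos: [322.7, 200.7, 295.5]
tcp_rot: [-3.141, -0.0, 2.17]
contact_force: [0.7, 0.1, -0.2]
grip_width: 91.9
finger_force: 0.0
time: 1.77
tool_pos: [409.8, -66.3, 295.0]
tcp_rot: [-3.141, -0.0, 1.665]
contact_force: [-0.1, -0.2, 0.5]
grip_width: 91.9
finger_force: 0.0
time: 2.6
tool_pos: [488.1, -309.2, 252.2]
tcp_rot: [-3.139, 0.0, 1.209]
contact_force: [-0.3, 0.6, -1.1]
grip_width: 91.9
finger_force: 0.0
2.65 [ 487.74071323 -306.92029653  252.72246245] [-3.13879580e+00 -7.45042920e-04  1.21156539e+00] [-0.26251926 -0.19539193 -0.53740795]
pan 12450.0 [[-0.0, 346.0], [367.0, 346.0], [367.0, 383.0], [0.0, 383.0]] [ 283.1 -563.3] sides [ 66.5 535.7  65.5 553.3] ang [np.float64(-20.7), np.float64(-105.9)]
pan 11569.0 [[183.0, 133.0], [188.0, 50.0], [354.0, 59.0], [349.0, 142.0]] [ 532.6 -247.9] sides [206.2  96.5 194.4  97.2] ang [np.float64(63.3), np.float64(-23.6)]
handle 2878.0 [[430.0, 179.0], [439.0, 87.0], [499.0, 93.0], [490.0, 185.0]] [ 719.4 -365.9] sides [ 70.4 101.2  65.8 102.4] ang [np.float64(71.1), np.float64(-26.1)]
handle 1683.0 [[398.0, 180.0], [408.0, 87.0], [432.0, 89.0], [421.0, 183.0]] [ 667.9 -344.9] sides [ 27.4 102.9  25.6 103.3] ang [np.float64(69.2), np.float64(-26.7)]
```

View pics/4.png

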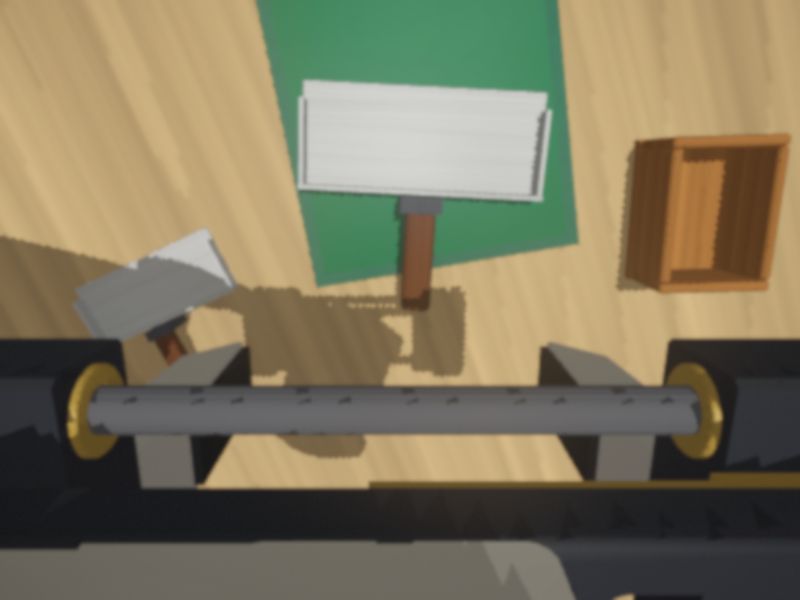

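The wrist picture shows the scoop pan's front edge from (304,81) to (547,93), its handle's rear end at (401..428,308), and the wood's front end at (405..437,214).

Run:
```python
from h import *
import pickle;pf=pickle.load(open("w.pkl","rb"))
g=lambda u,v,z:ray("wrist",(u*.64,v*.64),z,pf)[:2]
L,R=g(304,81,2),g(547,93,2);print("edge",L,R,np.linalg.norm(R-L))
y=(L-R)/np.linalg.norm(L-R);x=np.array([y[1],-y[0]]);m=(L+R)/2;print("edge mid",m,"heading",np.degrees(np.arctan2(x[1],x[0])),"origin",m-40*x,"grip",m-140*x)
e,f=(g(401,308,52)+g(428,309,52))/2,(g(405,214,52)+g(437,214,52))/2
d=f-e;print("handle end",e,"front",f,np.linalg.norm(d),np.degrees(np.arctan2(d[1],d[0])),"grip",e+25*d/np.linalg.norm(d))
```

```text
edge [ 468.45068629 -168.24115449] [ 638.65799529 -241.79723777] 185.42121082660472
edge mid [ 553.55434079 -205.01919613] heading 66.62813107030848 origin [ 537.68645104 -241.7371764 ] grip [ 498.01672665 -333.53212706]
handle end [ 488.2463978  -352.61108626] front [ 516.69521137 -288.58062663] 70.06593147548948 66.04436227669181 grip [ 498.39712761 -329.76458359]
```

```bash
python3 -m pendant '[[[0,0,0],[0,0,-0.42],1],[[-0.037,-0.292,-0.617],[0.617,-0.268,0],1],[[-0.037,-0.292,-0.617],[0.617,-0.268,0],1],[[-0.037,-0.292,-0.617],[0.617,-0.268,0],1],[[-0.037,-0.292,-0.617],[0.617,-0.268,0],1],[[-0.037,-0.292,-0.617],[0.617,-0.268,0],1],[[-0.037,-0.292,-0.617],[0.617,-0.268,0],1],[[-0.037,-0.292,-0.617],[0.617,-0.268,0],1],[[-0.037,-0.292,-0.617],[0.617,-0.268,0],1],[[0,0,0],[0,0,0],1]]'
cat >> h.py <<'E'
from scipy.spatial.transform import Rotation as Ro
def st():
    o=bot.get_obs();R=Ro.from_euler("xyz",o["tcp_rot"]).as_matrix();p=np.array(o["tool_pos"])
    print("t",round(o["time"],2),"tcp",p.round(1),"z",R[:,2].round(3),"y",R[:,1].round(3),"F",np.round(o["contact_force"],1),"w",round(o["grip_width"],1),"gf",round(o["finger_force"],1),"q",np.round(o["joint_positions"],2));return p,R
E
python3 -c "
from h import *
p,R=st();print((np.array([498,-332,42])+2*R[:,2]-p)/30, np.degrees(np.arctan2(-R[0,1],R[1,1])), np.degrees(np.arctan2(R[1,2],R[0,2])))"
```

```text
time: 3.48
tool_pos: [476.0, -375.3, 99.2]
tcp_rot: [-3.131, -0.655, 1.153]
contact_force: [-1.0, 0.9, -1.5]
grip_width: 92.2
finger_force: 0.0
t 3.48 tcp [ 476.  -375.3   99.2] z [ 0.237  0.561 -0.793] y [ 0.917 -0.4   -0.009] F [-1.   0.9 -1.5] w 92.2 gf 0.0 q [-1.07  0.8   1.22  0.5   1.57 -0.77]
[ 0.74990017  1.48215648 -1.95850148] -113.55114845916769 67.09720196198414
```

```bash
python3 -m pendant '[[[0.125,0.247,-0.326],[0,0,0],1],[[0.125,0.247,-0.326],[0,0,0],1],[[0.125,0.247,-0.326],[0,0,0],1],[[0.125,0.247,-0.326],[0,0,0],1],[[0.125,0.247,-0.326],[0,0,0],1],[[0.125,0.247,-0.326],[0,0,0],1],[[0,0,0],[0,0,0],1],[[0,0,0],[0,0,0],-1],[[0,0,0],[0,0,0],-1],[[0,0,0],[0,0,0],-1]]'
python3 -m pendant '[[[0,0,0],[0,0,0],-1],[[0,0,0],[0,0,0],-1],[[0,0,0],[0,0,0],-1],[[0,0,0],[0,0,0],-1],[[0,0,0],[0,0,0],-1],[[0,0,0],[0,0,0],-1],[[0,0,0],[0,0,0],-1],[[0,0,0],[0,0,0],-1],[[0,0,0],[0,0,0],-1],[[0,0,0],[0,0,0],-1]]'
python3 -c "
from h import *
st()
w=bot.capture('wrist');s=bot.capture('scene');cv2.imwrite('pics/s2.png',s)
cv2.imwrite('pics/5.png',np.hstack([cv2.resize(w,(400,300)),cv2.resize(s[200:320,80:240],(400,300))]))"
```

```text
time: 4.32
tool_pos: [502.0, -331.4, 49.2]
tcp_rot: [3.137, -0.644, 1.166]
contact_force: [0.1, 0.3, -0.1]
grip_width: 76.1
finger_force: 0.0
time: 5.15
tool_pos: [501.7, -330.8, 48.0]
tcp_rot: [3.139, -0.646, 1.164]
contact_force: [-0.2, 0.8, 0.3]
grip_width: 10.0
finger_force: 0.0
t 5.15 tcp [ 501.7 -330.8   48. ] z [ 0.24   0.552 -0.799] y [ 0.918 -0.396  0.002] F [-0.2  0.8  0.3] w 10.0 gf 0.0 q [-1.    0.82  1.33  0.53  1.41 -0.8 ]
```

View pics/5.png

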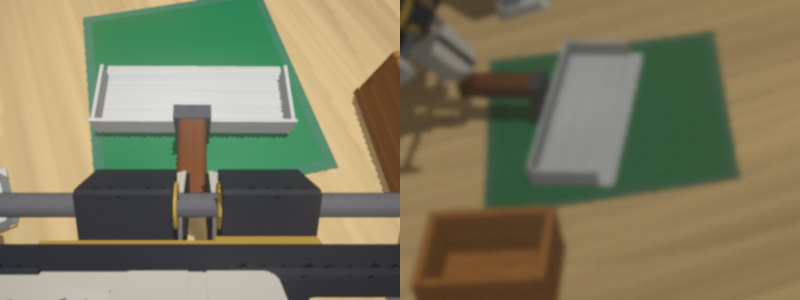

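Wrist view: the handle runs between the fingers at about (197,195), but the width reads 10 with no force. I check whether the fingers are still moving and where the handle and fingertips should appear.

```bash
python3 -m pendant '[[[0,0,0],[0,0,0],-1],[[0,0,0],[0,0,0],-1],[[0,0,0],[0,0,0],-1],[[0,0,0],[0,0,0],-1],[[0,0,0],[0,0,0],-1],[[0,0,0],[0,0,0],-1],[[0,0,0],[0,0,0],-1],[[0,0,0],[0,0,0],-1],[[0,0,0],[0,0,0],-1],[[0,0,0],[0,0,0],-1]]'
python3 - <<'E'
from h import *
p,R=st();pf=K("wrist");w=bot.capture("wrist")
tip=p+17*R[:,2]
print("tip",tip,proj("wrist",tip,pf))
h=np.array([np.cos(np.radians(66.5)),np.sin(np.radians(66.5)),0]);o=np.array([537.5,-240.5,0])
c=cv2.resize(w[100:340,130:370],None,fx=2.5,fy=2.5,interpolation=cv2.INTER_CUBIC)
for P,col in((tip,(0,0,255)),(o-125*h+[0,0,52],(255,0,0)),(o-100*h+[0,0,52],(255,0,255)),(o-50*h+[0,0,52],(0,255,255)),(o+40*h,(0,255,0))):
    u=(proj("wrist",P,pf)-[130,100])*2.5;cv2.circle(c,tuple(int(a) for a in u),4,col,-1);print(u)
cv2.imwrite("pics/6.png",c)
E
```

```text
time: 6.08
tool_pos: [501.7, -330.8, 48.0]
tcp_rot: [3.139, -0.646, 1.164]
contact_force: [-0.3, -0.6, 0.7]
grip_width: 0.6
finger_force: 0.0
t 6.08 tcp [ 501.7 -330.8   48. ] z [ 0.24   0.552 -0.799] y [ 0.918 -0.396  0.002] F [-0.3 -0.6  0.7] w 0.6 gf 0.0 q [-1.    0.82  1.33  0.53  1.41 -0.8 ]
tip [ 505.77100281 -321.41293095   34.39495049] [251.51018378 214.0806243 ]
[303.77545944 285.20156074]
[287.87000574 433.04583116]
[289.14811247 316.68502795]
[291.34185061 116.96373369]
[295.81482962 -37.84322096]
```

View pics/6.png

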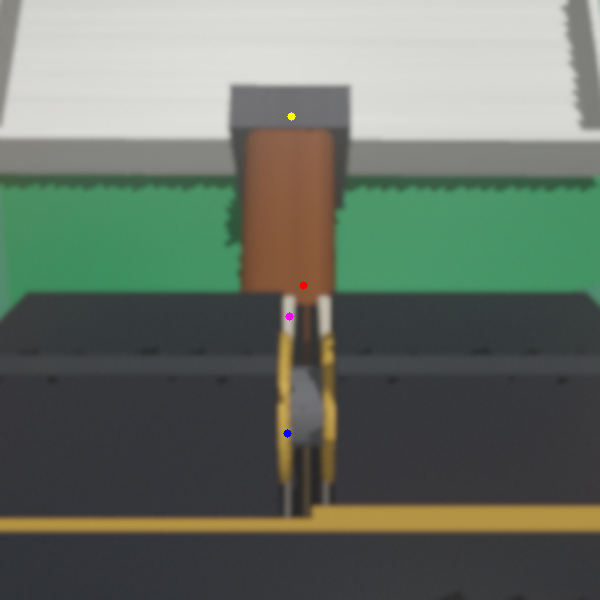

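The fingers shut at (305,300) above the handle without touching it. I compare the tip's predicted position with the scene camera.

Run:
```python
from h import *
p,R=st();tip=p+17*R[:,2];s=bot.capture("scene");t=bot.capture("top");out=[]
h=np.array([np.cos(np.radians(66.5)),np.sin(np.radians(66.5)),0]);o=np.array([537.5,-240.5,0])
for n,im in(("scene",s),("top",t)):
    u0=proj(n,o-90*h+[0,0,40]);x,y=int(u0[0])-40,int(u0[1])-45
    c=cv2.resize(im[y:y+90,x:x+80],None,fx=5,fy=5,interpolation=cv2.INTER_CUBIC)
    for P,col in((tip,(0,0,255)),(o-125*h+[0,0,52],(255,0,0)),(o-50*h+[0,0,52],(0,255,255)),(o-40*h+[0,0,24],(0,255,0))):
        u=(proj(n,P)-[x,y])*5;cv2.circle(c,tuple(int(a) for a in u),3,col,-1);print(n,u.round())
    out.append(c)
cv2.imwrite("pics/7.png",np.hstack(out))
```

```text
t 6.13 tcp [ 501.7 -330.8   48. ] z [ 0.24   0.552 -0.799] y [ 0.918 -0.396  0.002] F [-0.6 -0.4  0.6] w 1.0 gf 0.0 q [-1.    0.82  1.33  0.53  1.41 -0.8 ]
scene [207. 238.]
scene [125. 207.]
scene [276. 208.]
scene [305. 249.]
top [197. 222.]
top [267. 253.]
top [144. 202.]
top [115. 196.]
```

View pics/7.png

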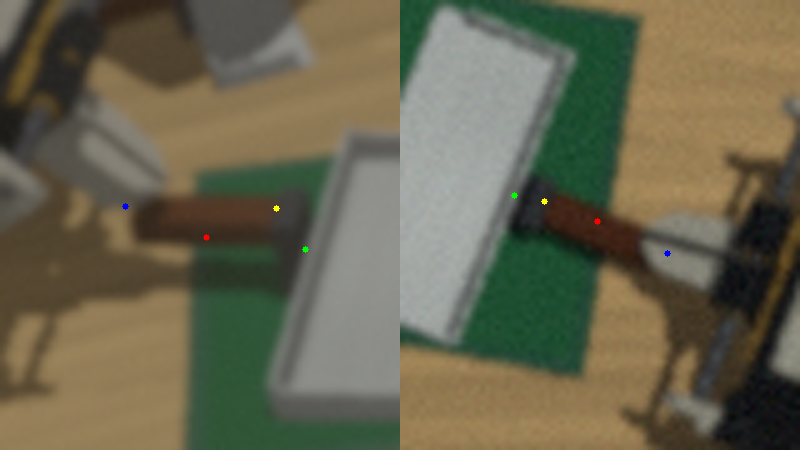

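Both views show the real fingertips about 40 mm short of where the pose predicts: scene crop (163,188) versus (207,238), top crop (242,243) versus (197,222). I triangulate the tip.

Run:
```python
from h import *
h=np.array([np.cos(np.radians(66.5)),np.sin(np.radians(66.5)),0]);o=np.array([537.5,-240.5,0])
p,R=st();px={"scene":(163,188),"top":(242,243)};A=[]
for n,u in px.items():
    u0=proj(n,o-90*h+[0,0,40]);v=np.array([int(u0[0])-40,int(u0[1])-45])+np.array(u)/5
    a,b=ray(n,v,0),ray(n,v,200);A.append((a,(b-a)/np.linalg.norm(b-a)))
(a,d),(b,e)=A;s=np.linalg.lstsq(np.c_[d,-e],b-a,rcond=None)[0]
P=(a+d*s[0]+b+e*s[1])/2;print("tip",P,"gap",np.linalg.norm(a+d*s[0]-b-e*s[1]),"in tool frame",R.T@(P-p))
```

```text
t 6.23 tcp [ 501.7 -330.8   48. ] z [ 0.24   0.552 -0.799] y [ 0.918 -0.396  0.002] F [ 0.2 -0.6  0.6] w 0.4 gf 0.0 q [-1.    0.82  1.33  0.53  1.41 -0.8 ]
tip [ 493.88678323 -336.35722699   63.43593273] gap 1.6697854953925393 in tool frame [  2.76007507  -4.94230752 -17.29360651]
```

The tips are about 34 mm short of the stated tool frame: they measure at tool z ≈ -17, and nothing was touched. I open, go 34 mm further along the tool axis with a small sideways correction, and watch the force.

```bash
python3 -m pendant '[[[0,0,0],[0,0,0],0.5],[[0,0,0],[0,0,0],0.5],[[0,0,0],[0,0,0],0.5],[[0,0,0],[0,0,0],0.5],[[0,0,0],[0,0,0],0.5],[[0,0,0],[0,0,0],0.5],[[0,0,0],[0,0,0],0.5],[[0,0,0],[0,0,0],0.5],[[0,0,0],[0,0,0],0.5],[[0,0,0],[0,0,0],0.5]]'
python3 -m pendant '[[[0.03,0.117,-0.221],[0,0,0],0.5],[[0.03,0.117,-0.221],[0,0,0],0.5],[[0.03,0.117,-0.221],[0,0,0],0.5],[[0,0,0],[0,0,0],0.5],[[0,0,0],[0,0,0],0.5],[[0,0,0],[0,0,0],0.5],[[0,0,0],[0,0,0],0.5],[[0,0,0],[0,0,0],0.5],[[0,0,0],[0,0,0],0.5],[[0,0,0],[0,0,0],0.5]]'
python3 - <<'E'
from h import *
p,R=st();t=bot.capture("top");s=bot.capture("scene");out=[]
h=np.array([np.cos(np.radians(66.5)),np.sin(np.radians(66.5)),0]);o=np.array([537.5,-240.5,0])
for n,im in(("scene",s),("top",t)):
    u0=proj(n,o-90*h+[0,0,40]);x,y=int(u0[0])-40,int(u0[1])-45
    c=cv2.resize(im[y:y+90,x:x+80],None,fx=5,fy=5,interpolation=cv2.INTER_CUBIC)
    for P,col in((p-17*R[:,2],(0,0,255)),(o-100*h+[0,0,52],(255,0,0))):
        u=(proj(n,P)-[x,y])*5;cv2.circle(c,tuple(int(a) for a in u),2,col,-1)
    out.append(c)
cv2.imwrite("pics/8.png",np.hstack(out))
E
```

```text
time: 7.07
tool_pos: [501.7, -330.8, 48.0]
tcp_rot: [3.139, -0.646, 1.164]
contact_force: [0.1, -0.4, -0.4]
grip_width: 62.3
finger_force: 0.0
time: 7.9
tool_pos: [504.4, -320.5, 28.3]
tcp_rot: [3.139, -0.646, 1.165]
contact_force: [1.0, -0.0, 0.9]
grip_width: 68.6
finger_force: 0.0
t 7.9 tcp [ 504.4 -320.5   28.3] z [ 0.24   0.552 -0.799] y [ 0.918 -0.397  0.002] F [ 1.  -0.   0.9] w 68.6 gf 0.0 q [-0.99  0.84  1.36  0.54  1.37 -0.81]
```

View pics/8.png

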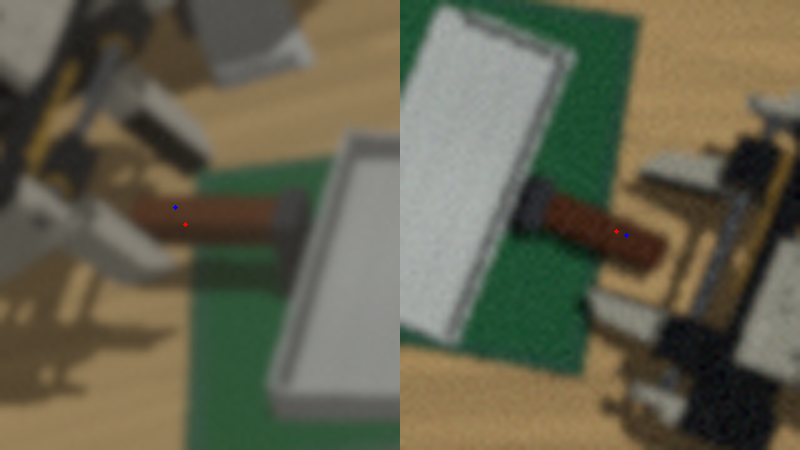

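Tips' midpoint, scene (189,217) and top (617,231), agrees with the corrected tip (red). So the real tips lie 17 mm behind the reported TCP. I go 14 mm deeper and close.

```bash
python3 -m pendant '[[[0.038,0.086,-0.125],[0,0,0],0.5],[[0.038,0.086,-0.125],[0,0,0],0.5],[[0.038,0.086,-0.125],[0,0,0],0.5],[[0,0,0],[0,0,0],0.5],[[0,0,0],[0,0,0],-1],[[0,0,0],[0,0,0],-1],[[0,0,0],[0,0,0],-1],[[0,0,0],[0,0,0],-1],[[0,0,0],[0,0,0],-1],[[0,0,0],[0,0,0],-1]]'
python3 -m pendant '[[[0,0,0],[0,0,0],-1],[[0,0,0],[0,0,0],-1],[[0,0,0],[0,0,0],-1],[[0,0,0],[0,0,0],-1],[[0,0,0],[0,0,0],-1],[[0,0,0],[0,0,0],-1],[[0,0,0],[0,0,0],-1],[[0,0,0],[0,0,0],-1],[[0,0,0],[0,0,0],-1],[[0,0,0],[0,0,0],-1]]'
python3 -c "
from h import *
p,R=st();print(p-30*R[:,2])"
```

```text
time: 8.83
tool_pos: [507.8, -312.7, 17.0]
tcp_rot: [3.139, -0.646, 1.165]
contact_force: [-0.5, -0.1, -0.3]
grip_width: 33.6
finger_force: 0.0
time: 9.67
tool_pos: [507.8, -312.5, 16.9]
tcp_rot: [3.14, -0.646, 1.164]
contact_force: [-1.2, -0.6, 0.9]
grip_width: 22.1
finger_force: 29.9
t 9.67 tcp [ 507.8 -312.5   16.9] z [ 0.24   0.552 -0.799] y [ 0.918 -0.396  0.002] F [-1.2 -0.6  0.9] w 22.1 gf 29.9 q [-0.98  0.85  1.38  0.55  1.34 -0.82]
[ 500.60303028 -329.09022842   40.82050495]
```

Gripped: width 22.1 mm, force 29.9 N. Next I take the second measurement of the rack outline and blocks, from the first top and scene pictures.

Run:
```python
from h import *
for n,f,(x0,x1,y0,y1) in(("top","t",(120,262,118,270)),("scene","s",(255,385,118,250))):
    b=cv2.imread(f"pics/{f}.png");pf=K(n);H,S,V=cv2.split(cv2.cvtColor(b,cv2.COLOR_BGR2HSV))
    if n=="top":
        z=np.zeros_like(V);z[y0:y1,x0:x1]=((V<75)&((S<110)|((H>90)&(H<140))))[y0:y1,x0:x1]
        c=max(cv2.findContours(z,cv2.RETR_EXTERNAL,cv2.CHAIN_APPROX_NONE)[0],key=cv2.contourArea)
        q=cv2.boxPoints(cv2.minAreaRect(c));P=np.array([ray(n,u,165,pf)[:2] for u in q]);print("rack",q.round(1).tolist(),P.round(1).tolist(),np.linalg.norm(P-np.roll(P,1,0),axis=1).round(1),[round(np.degrees(np.arctan2(*(P[(i+1)%4]-P[i])[::-1])),1) for i in range(2)])
    m=(H<14)&(S>190)&(V>110);z=np.zeros_like(V);w=(195,235,170,230) if n=="top" else (275,310,180,230)
    z[w[2]:w[3],w[0]:w[1]]=m[w[2]:w[3],w[0]:w[1]]
    pts=np.argwhere(z)[:,::-1].astype(np.float32);W=np.array([ray(n,u,15,pf)[:2] for u in pts])
    d=np.array([-.959,.284]);e=np.array([.284,.959]);o=np.array([515.5,62.4])
    y=(W-o)@d;x=(W-o)@e;print(n,len(pts),"rack y",y.min().round(1),y.max().round(1),"x",np.percentile(x,[1,50,99]).round(1),np.histogram(y,np.arange(-80,100,10)))
```

```text
rack [[117.69999694824219, 237.0], [151.1999969482422, 121.5999984741211], [256.20001220703125, 152.10000610351562], [222.60000610351562, 267.5]] [[444.0, 367.4], [741.1, 283.9], [658.1, 12.3], [365.3, 99.8]] [278.9 308.6 284.1 305.7] [np.float64(-15.7), np.float64(-107.0)]
top 331 rack y -42.3 53.7 x [ 57.2  80.1 102.5] (array([ 0,  0,  0,  9, 47, 43, 44,  6,  0, 31, 45, 46, 43, 17,  0,  0,  0]), array([-80, -70, -60, -50, -40, -30, -20, -10,   0,  10,  20,  30,  40,
        50,  60,  70,  80,  90]))
scene 80 rack y -65.3 65.4 x [56.6 75.9 98.2] (array([ 0, 18,  3, 10, 22,  0,  0, 10, 12,  0,  0,  0,  0,  2,  3,  0,  0]), array([-80, -70, -60, -50, -40, -30, -20, -10,   0,  10,  20,  30,  40,
        50,  60,  70,  80,  90]))
```

Rack heading 73.6° and lip middle (515,62) are confirmed. Blocks span rack x 57–102, centred on y ≈ 0. I lift 15 mm, turn +0.12 rad and carry the scoop to just before the lip.

```bash
python3 -m pendant '[[[0,0,0.25],[0,0,0],-1],[[0,0,0.25],[0,0,0],-1],[[-0.058,0.449,0],[0,0,0.125],-1],[[-0.058,0.449,0],[0,0,0.125],-1],[[-0.058,0.449,0],[0,0,0.125],-1],[[-0.058,0.449,0],[0,0,0.125],-1],[[-0.058,0.449,0],[0,0,0.125],-1],[[-0.058,0.449,0],[0,0,0.125],-1],[[-0.058,0.449,0],[0,0,0.125],-1],[[-0.058,0.449,0],[0,0,0.125],-1]]'
python3 -m pendant '[[[-0.058,0.449,0],[0,0,0],-1],[[-0.058,0.449,0],[0,0,0],-1],[[-0.058,0.449,0],[0,0,0],-1],[[-0.058,0.449,0],[0,0,0],-1],[[-0.058,0.449,0],[0,0,0],-1],[[-0.058,0.449,0],[0,0,0],-1],[[-0.058,0.449,0],[0,0,0],-1],[[-0.058,0.449,0],[0,0,0],-1],[[0,0,0],[0,0,0],-1],[[0,0,0],[0,0,0],-1]]'
python3 - <<'E'
from h import *
p,R=st();e=np.array([.284,.959]);d=np.array([-.959,.284]);o=np.array([515.5,62.4])
print("heading",np.degrees(np.arctan2(R[1,2],R[0,2])),"origin in rack",(p[:2]-o)@e+77.9,(p[:2]-o)@d)
t=bot.capture("top");s=bot.capture("scene")
cv2.imwrite("pics/9.png",np.hstack([cv2.resize(s[100:270,190:390],(400,340)),cv2.resize(t[120:290,180:380],(400,340))]))
E
```

```text
time: 10.5
tool_pos: [494.0, -204.2, 32.4]
tcp_rot: [3.138, -0.645, 1.286]
contact_force: [0.2, -0.3, -1.2]
grip_width: 21.6
finger_force: 29.9
time: 11.33
tool_pos: [480.1, -96.6, 32.2]
tcp_rot: [3.139, -0.645, 1.286]
contact_force: [0.5, -1.0, -1.5]
grip_width: 21.8
finger_force: 29.9
t 11.33 tcp [480.1 -96.6  32.2] z [ 0.172  0.576 -0.799] y [ 0.959 -0.283  0.002] F [ 0.5 -1.  -1.5] w 21.8 gf 29.9 q [-0.76  0.64  1.81  0.65  1.1  -0.89]
heading 73.41191119485927 origin in rack -84.68078831323524 -11.193218589864859
```

View pics/9.png

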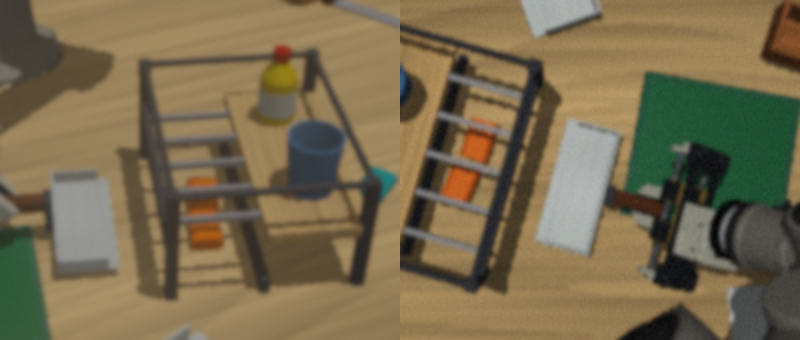

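Scene and top views show the scoop level and parallel to the lip, about 8 mm off centre towards rack -y. I correct that while lowering, then slide in up to the blocks.

```bash
python3 -m pendant '[[[-0.064,0.019,-0.13],[0,0,0],-1],[[-0.064,0.019,-0.13],[0,0,0],-1],[[-0.064,0.019,-0.13],[0,0,0],-1],[[-0.064,0.019,-0.13],[0,0,0],-1],[[0.095,0.32,0],[0,0,0],-1],[[0.095,0.32,0],[0,0,0],-1],[[0.095,0.32,0],[0,0,0],-1],[[0.095,0.32,0],[0,0,0],-1],[[0.095,0.32,0],[0,0,0],-1],[[0.095,0.32,0],[0,0,0],-1]]'
python3 -m pendant '[[[0.095,0.32,0],[0,0,0],-1],[[0.095,0.32,0],[0,0,0],-1],[[0.095,0.32,0],[0,0,0],-1],[[0.095,0.32,0],[0,0,0],-1],[[0,0,0],[0,0,0],-1],[[0,0,0],[0,0,0],-1],[[0,0,0],[0,0,0],-1],[[0,0,0],[0,0,0],-1],[[0,0,0],[0,0,0],-1],[[0,0,0],[0,0,0],-1]]'
cat >> h.py <<'E'
def rk():
    p,R=st();e=np.array([.284,.959]);d=np.array([-.959,.284]);o=np.array([515.5,62.4])
    print("heading",np.degrees(np.arctan2(R[1,2],R[0,2])),"origin in rack",(p[:2]-o)@e+77.9,(p[:2]-o)@d)
E
python3 -c "from h import *;rk()"
```

```text
time: 12.27
tool_pos: [489.6, -35.8, 16.2]
tcp_rot: [3.14, -0.646, 1.285]
contact_force: [0.7, -0.6, -1.0]
grip_width: 21.5
finger_force: 30.0
time: 13.1
tool_pos: [500.8, 0.8, 16.2]
tcp_rot: [3.139, -0.646, 1.284]
contact_force: [0.3, -0.2, -1.0]
grip_width: 22.0
finger_force: 30.0
t 13.1 tcp [500.8   0.8  16.2] z [ 0.172  0.577 -0.799] y [ 0.959 -0.284  0.002] F [ 0.3 -0.2 -1. ] w 22.0 gf 30.0 q [-0.57  0.64  1.91  0.78  0.97 -0.86]
heading 73.34425093486006 origin in rack 14.66576405019051 -3.436610171954044
```

```bash
python3 -m pendant '[[[0,0,-0.05],[0,0,0],-1],[[0,0,0],[0,0,0],-1],[[0.047,0.16,0],[0,0,0],-1],[[0.047,0.16,0],[0,0,0],-1],[[0.047,0.16,0],[0,0,0],-1],[[0.047,0.16,0],[0,0,0],-1],[[0.047,0.16,0],[0,0,0],-1],[[0.047,0.16,0],[0,0,0],-1],[[0,0,0],[0,0,0],-1],[[0,0,0],[0,0,0],-1]]'
python3 -c "from h import *;rk()"
```

```text
time: 13.93
tool_pos: [509.6, 30.7, 15.1]
tcp_rot: [3.139, -0.647, 1.285]
contact_force: [0.9, 1.0, 3.6]
grip_width: 21.9
finger_force: 30.0
t 13.93 tcp [509.6  30.7  15.1] z [ 0.172  0.577 -0.798] y [ 0.959 -0.284  0.002] F [0.9 1.  3.6] w 21.9 gf 30.0 q [-0.51  0.64  1.91  0.82  0.94 -0.84]
heading 73.37031416226357 origin in rack 45.803852370653935 -3.3525402322861835
```

```bash
python3 -m pendant '[[[0.031,0.106,0],[0,0,0],-1],[[0.031,0.106,0],[0,0,0],-1],[[0.031,0.106,0],[0,0,0],-1],[[0.031,0.106,0],[0,0,0],-1],[[0.031,0.106,0],[0,0,0],-1],[[0.031,0.106,0],[0,0,0],-1],[[0.031,0.106,0],[0,0,0],-1],[[0.031,0.106,0],[0,0,0],-1],[[0,0,0],[0,0,0],-1],[[0,0,0],[0,0,0],-1]]'
python3 - <<'E'
from h import *
rk();t=bot.capture("top");s=bot.capture("scene");cv2.imwrite("pics/t5.png",t);cv2.imwrite("pics/s5.png",s)
for n,im in(("top",t),("scene",s)):
    H,S,V=cv2.split(cv2.cvtColor(im,cv2.COLOR_BGR2HSV));m=(H<14)&(S>190)&(V>110)
    w=(185,235,170,230) if n=="top" else (275,325,180,230)
    pts=np.argwhere(m[w[2]:w[3],w[0]:w[1]])[:,::-1]+[w[0],w[2]];W=np.array([ray(n,u,15)[:2] for u in pts])-[515.5,62.4]
    x=W@[.284,.959];y=W@[-.959,.284];print(n,len(x),"x",np.percentile(x,[1,50,99]).round(1),"y",y.min().round(1),y.max().round(1))
E
```

```text
time: 14.77
tool_pos: [517.2, 55.6, 15.1]
tcp_rot: [3.138, -0.646, 1.285]
contact_force: [1.8, 0.4, 4.3]
grip_width: 21.8
finger_force: 30.0
t 14.77 tcp [517.2  55.6  15.1] z [ 0.173  0.577 -0.798] y [ 0.959 -0.284  0.002] F [1.8 0.4 4.3] w 21.8 gf 30.0 q [-0.46  0.64  1.92  0.85  0.91 -0.82]
heading 73.30753329442857 origin in rack 71.83937093069605 -3.5601379978715606
top 302 x [ 86.4 103.4 120. ] y -46.4 53.8
scene 86 x [ 88.2 102.1 122. ] y -64.4 74.2
```

```bash
python3 -m pendant '[[[0.024,0.08,0],[0,0,0],-1],[[0.024,0.08,0],[0,0,0],-1],[[0.024,0.08,0],[0,0,0],-1],[[0,0,0],[0,0,0],-1],[[0,0,0],[0,0,0],-1],[[0,0,0],[0,0,0],-1],[[0,0,0],[0,0,0],-1],[[0,0,0],[0,0,0],-1],[[0,0,0],[0,0,0],-1],[[0,0,0],[0,0,0],-1]]'
python3 - <<'E'
from h import *
rk();t=bot.capture("top");s=bot.capture("scene")
for n,im in(("top",t),("scene",s)):
    H,S,V=cv2.split(cv2.cvtColor(im,cv2.COLOR_BGR2HSV));m=(H<14)&(S>190)&(V>110)
    w=(185,235,170,230) if n=="top" else (275,325,180,230)
    pts=np.argwhere(m[w[2]:w[3],w[0]:w[1]])[:,::-1]+[w[0],w[2]];W=np.array([ray(n,u,15)[:2] for u in pts])-[515.5,62.4]
    x=W@[.284,.959];y=W@[-.959,.284];print(n,len(x),"x",np.percentile(x,[1,50,99]).round(1),"y",y.min().round(1),y.max().round(1))
cv2.imwrite("pics/10.png",np.hstack([cv2.resize(s[160:250,240:360],(400,300),interpolation=cv2.INTER_CUBIC),cv2.resize(t[150:240,170:290],(400,300),interpolation=cv2.INTER_CUBIC)]))
E
```

```text
time: 15.7
tool_pos: [519.2, 62.5, 15.0]
tcp_rot: [3.139, -0.646, 1.284]
contact_force: [1.1, -1.4, 6.9]
grip_width: 21.6
finger_force: 30.0
t 15.7 tcp [519.2  62.5  15. ] z [ 0.173  0.577 -0.798] y [ 0.959 -0.284  0.002] F [ 1.1 -1.4  6.9] w 21.6 gf 30.0 q [-0.44  0.64  1.92  0.86  0.91 -0.81]
heading 73.32166659774447 origin in rack 79.05338801818576 -3.499598153988005
top 303 x [ 86.3 103.1 120.3] y -46.4 53.4
scene 89 x [ 88.8 102.8 121.6] y -65.5 74.2
```

```bash
python3 -m pendant '[[[0.012,0.04,0],[0,0,0],-1],[[0.012,0.04,0],[0,0,0],-1],[[0.012,0.04,0],[0,0,0],-1],[[0,0,0],[0,0,0],-1],[[0,0,0],[0,0,0],-1],[[0,0,0],[0,0,0],-1],[[0,0,0],[0,0,0],-1],[[0,0,0],[0,0,0],-1],[[0,0,0],[0,0,0],-1],[[0,0,0],[0,0,0],-1]]'
python3 -c "from h import *;rk()"
```

```text
time: 16.63
tool_pos: [520.2, 65.9, 15.1]
tcp_rot: [3.139, -0.646, 1.285]
contact_force: [-0.1, -2.1, 6.8]
grip_width: 22.1
finger_force: 30.0
t 16.63 tcp [520.2  65.9  15.1] z [ 0.173  0.577 -0.799] y [ 0.959 -0.284  0.002] F [-0.1 -2.1  6.8] w 22.1 gf 30.0 q [-0.43  0.64  1.92  0.86  0.9  -0.81]
heading 73.3137979871769 origin in rack 82.59253987021931 -3.51313090334814
```

```bash
python3 -m pendant '[[[0.012,0.04,0],[0,0,0],-1],[[0.012,0.04,0],[0,0,0],-1],[[0.012,0.04,0],[0,0,0],-1],[[0,0,0],[0,0,0],-1],[[0,0,0],[0,0,0],-1],[[0,0,0],[0,0,0],-1],[[0,0,0],[0,0,0],-1],[[0,0,0],[0,0,0],-1],[[0,0,0],[0,0,0],-1],[[0,0,0],[0,0,0],-1]]'
python3 -c "from h import *;rk()"
```

```text
time: 17.47
tool_pos: [521.2, 69.1, 15.1]
tcp_rot: [3.138, -0.645, 1.285]
contact_force: [-0.9, -5.4, 8.2]
grip_width: 21.9
finger_force: 30.0
t 17.47 tcp [521.2  69.1  15.1] z [ 0.173  0.576 -0.799] y [ 0.959 -0.284  0.003] F [-0.9 -5.4  8.2] w 21.9 gf 30.0 q [-0.43  0.64  1.92  0.86  0.9  -0.8 ]
heading 73.2970610300777 origin in rack 85.98744483736252 -3.5654798544808632
```

The edge now meets the stop (-5.4 N). I tip the front up a little so the blocks stay in the pan, and draw out gently.

```bash
python3 -m pendant '[[[-0.01,-0.03,0],[0,0,0],-1],[[0,0,0.025],[0.278,-0.083,0],-1],[[0,0,0.025],[0.278,-0.083,0],-1],[[0,0,0.025],[0.278,-0.083,0],-1],[[0,0,0.025],[0.278,-0.083,0],-1],[[0,0,0],[0,0,0],-1],[[0,0,0],[0,0,0],-1],[[-0.01,-0.032,0],[0,0,0],-1],[[-0.019,-0.064,0],[0,0,0],-1],[[-0.029,-0.096,0],[0,0,0],-1]]'
python3 -m pendant '[[[-0.038,-0.128,0],[0,0,0],-1],[[-0.048,-0.16,0],[0,0,0],-1],[[-0.057,-0.19,0],[0,0,0],-1],[[-0.057,-0.19,0],[0,0,0],-1],[[-0.057,-0.19,0],[0,0,0],-1],[[-0.057,-0.19,0],[0,0,0],-1],[[-0.048,-0.16,0],[0,0,0],-1],[[-0.038,-0.128,0],[0,0,0],-1],[[-0.029,-0.096,0],[0,0,0],-1],[[-0.019,-0.064,0],[0,0,0],-1]]'
python3 - <<'E'
from h import *
rk();t=bot.capture("top");s=bot.capture("scene")
for n,im in(("top",t),("scene",s)):
    H,S,V=cv2.split(cv2.cvtColor(im,cv2.COLOR_BGR2HSV));m=(H<14)&(S>190)&(V>110)
    w=(185,260,150,240) if n=="top" else (245,325,180,230)
    pts=np.argwhere(m[w[2]:w[3],w[0]:w[1]])[:,::-1]+[w[0],w[2]];W=np.array([ray(n,u,20)[:2] for u in pts])-[515.5,62.4]
    x=W@[.284,.959];y=W@[-.959,.284];print(n,len(x),"x",np.percentile(x,[1,50,99]).round(1),"y",y.min().round(1),y.max().round(1))
E
```

```text
time: 18.3
tool_pos: [518.8, 63.4, 17.8]
tcp_rot: [3.138, -0.784, 1.286]
contact_force: [0.1, -0.6, -2.3]
grip_width: 21.8
finger_force: 30.0
time: 19.13
tool_pos: [505.5, 17.9, 17.7]
tcp_rot: [3.139, -0.785, 1.285]
contact_force: [-0.8, 0.1, -2.7]
grip_width: 21.8
finger_force: 30.0
t 19.13 tcp [505.5  17.9  17.7] z [ 0.202  0.677 -0.707] y [ 0.959 -0.284  0.002] F [-0.8  0.1 -2.7] w 21.8 gf 30.0 q [-0.61  0.7   1.91  0.88  1.05 -0.99]
heading 73.36422254454017 origin in rack 32.37558093209069 -3.055518880375985
top 351 x [33.4 52.3 71.1] y -46.2 53.4
scene 61 x [42.7 54.2 69.6] y -57.1 79.9
```

The blocks came along (drawn 50 mm with the scoop, and Fz ≈ -2.7 N fits scoop plus two blocks). I draw it fully out and head for the mat.

```bash
python3 -m pendant '[[[-0.029,-0.096,0],[0,0,0],-1],[[-0.048,-0.16,0],[0,0,0],-1],[[-0.067,-0.224,0],[0,0,0],-1],[[-0.086,-0.288,0],[0,0,0],-1],[[-0.096,-0.32,0],[0,0,0],-1],[[-0.096,-0.32,0],[0,0,0],-1],[[-0.096,-0.32,0],[0,0,0],-1],[[-0.096,-0.32,0],[0,0,0],-1],[[-0.096,-0.32,0],[0,0,0],-1],[[-0.096,-0.32,0],[0,0,0],-1]]'
python3 -m pendant '[[[-0.096,-0.32,0],[0,0,0],-1],[[-0.096,-0.32,0],[0,0,0],-1],[[-0.04,-0.32,0.02],[0,0,0],-1],[[0.02,-0.32,0.04],[0,0,0],-1],[[0.07,-0.32,0.06],[0,0,0],-1],[[0.07,-0.32,0.06],[0,0,0],-1],[[0.07,-0.32,0.06],[0,0,0],-1],[[0.07,-0.32,0.06],[0,0,0],-1],[[0.07,-0.32,0],[0,0,0],-1],[[0.07,-0.32,0],[0,0,0],-1]]'
python3 -c "
from h import *
p,R=st();print((np.array([522.4,-297.9])-p[:2])/30)"
```

```text
time: 20.07
tool_pos: [481.0, -63.5, 17.7]
tcp_rot: [3.139, -0.785, 1.285]
contact_force: [0.3, -0.9, -2.1]
grip_width: 21.9
finger_force: 30.0
time: 20.9
tool_pos: [487.9, -159.3, 26.8]
tcp_rot: [3.138, -0.785, 1.285]
contact_force: [-0.4, -0.6, -2.9]
grip_width: 21.7
finger_force: 30.0
t 20.9 tcp [ 487.9 -159.3   26.8] z [ 0.202  0.677 -0.708] y [ 0.959 -0.284  0.002] F [-0.4 -0.6 -2.9] w 21.7 gf 30.0 q [-0.88  0.77  1.65  0.66  1.29 -0.97]
[ 1.14903772 -4.62166106]
```

```bash
python3 -m pendant '[[[0.09,-0.35,0],[0,0,0],-1],[[0.1,-0.4,0],[0,0,0],-1],[[0.11,-0.45,0],[0,0,0],-1],[[0.12,-0.5,0],[0,0,0],-1],[[0.12,-0.5,0],[0,0,0],-1],[[0.12,-0.5,0],[0,0,0],-1],[[0.11,-0.45,0],[0,0,0],-1],[[0.1,-0.4,0],[0,0,0],-1],[[0.09,-0.35,0],[0,0,0],-1],[[0.07,-0.3,0],[0,0,0],-1]]'
python3 -m pendant '[[[0.05,-0.2,0],[0,0,0],-1],[[0.03,-0.12,0],[0,0,0],-1],[[0.02,-0.05,0],[0,0,0],-1],[[0,0,0],[0,0,0],-1],[[0,0,0],[0,0,0],-1],[[0,0,0],[0,0,0],-1],[[0,0,0],[0,0,0],-1],[[0,0,0],[0,0,0],-1],[[0,0,0],[0,0,0],-1],[[0,0,0],[0,0,0],-1]]'
python3 - <<'E'
from h import *
p,R=st();print((np.array([522.4,-297.9])-p[:2])/30)
t=bot.capture("top");cv2.imwrite("pics/t8.png",t);H,S,V=cv2.split(cv2.cvtColor(t,cv2.COLOR_BGR2HSV));m=((H<14)&(S>190)&(V>110)).astype(np.uint8);m[:,:285]=0;m[:,400:]=0
h=np.array([R[0,2],R[1,2]]);h/=np.linalg.norm(h);o=p[:2]+77.9*h
for c in cv2.findContours(m,cv2.RETR_EXTERNAL,cv2.CHAIN_APPROX_NONE)[0]:
    if cv2.contourArea(c)>40:
        W=np.array([ray("top",u,28)[:2] for u in c[:,0]])-o;x,y=W@h,W@[-h[1],h[0]];print("block in scoop x",x.min().round(),x.max().round(),"y",y.min().round(),y.max().round())
E
```

```text
time: 21.73
tool_pos: [518.5, -285.4, 26.4]
tcp_rot: [3.139, -0.785, 1.284]
contact_force: [0.1, 0.5, -2.4]
grip_width: 21.7
finger_force: 30.0
time: 22.57
tool_pos: [521.5, -295.3, 26.8]
tcp_rot: [3.139, -0.785, 1.285]
contact_force: [-0.6, 0.2, -1.7]
grip_width: 22.2
finger_force: 30.0
t 22.57 tcp [ 521.5 -295.3   26.8] z [ 0.202  0.677 -0.707] y [ 0.959 -0.284  0.002] F [-0.6  0.2 -1.7] w 22.2 gf 30.0 q [-0.97  0.93  1.25  0.58  1.52 -0.89]
[ 0.02945179 -0.08621534]
block in scoop x -2.0 34.0 y 12.0 67.0
block in scoop x -2.0 35.0 y -61.0 -5.0
```

Both blocks are in the pan (scoop x -2..35, y -61..67). I level the scoop, centre it and lower it.

```bash
python3 -m pendant '[[[0.03,-0.08,0],[-0.185,0.055,0],-1],[[0,0,0],[-0.185,0.055,0],-1],[[0,0,0],[-0.185,0.055,0],-1],[[0,0,0],[-0.185,0.055,0],-1],[[0,0,0],[-0.185,0.055,0],-1],[[0,0,0],[-0.185,0.055,0],-1],[[0,0,-0.08],[0,0,0],-1],[[0,0,-0.08],[0,0,0],-1],[[0,0,-0.07],[0,0,0],-1],[[0,0,-0.04],[0,0,0],-1]]'
python3 -m pendant '[[[0,0,-0.03],[0,0,0],-1],[[0,0,-0.03],[0,0,0],-1],[[0,0,0],[0,0,0],-1],[[0,0,0],[0,0,0],-1],[[0,0,0],[0,0,0],-1],[[0,0,0],[0,0,0],-1],[[0,0,0],[0,0,0],-1],[[0,0,0],[0,0,0],-1],[[0,0,0],[0,0,0],-1],[[0,0,0],[0,0,0],-1]]'
python3 -c "from h import *;st()"
```

```text
time: 23.45
tool_pos: [522.1, -297.7, 17.9]
tcp_rot: [3.14, -0.647, 1.284]
contact_force: [0.8, 0.1, -2.7]
grip_width: 21.9
finger_force: 30.0
time: 24.28
tool_pos: [522.4, -297.8, 16.9]
tcp_rot: [3.139, -0.646, 1.285]
contact_force: [-0.1, -0.4, -3.1]
grip_width: 21.9
finger_force: 30.0
t 24.28 tcp [ 522.4 -297.8   16.9] z [ 0.172  0.577 -0.798] y [ 0.959 -0.284  0.002] F [-0.1 -0.4 -3.1] w 21.9 gf 30.0 q [-0.93  0.88  1.31  0.51  1.4  -0.85]
```

```bash
python3 -m pendant '[[[0,0,-0.02],[0,0,0],-1],[[0,0,-0.02],[0,0,0],-1],[[0,0,-0.02],[0,0,0],-1],[[0,0,0],[0,0,0],-1],[[0,0,0],[0,0,0],-1],[[0,0,0],[0,0,0],-1],[[0,0,0],[0,0,0],-1],[[0,0,0],[0,0,0],-1],[[0,0,0],[0,0,0],-1],[[0,0,0],[0,0,0],-1]]'
python3 -c "from h import *;st()"
```

```text
time: 25.12
tool_pos: [522.4, -297.9, 15.3]
tcp_rot: [3.139, -0.646, 1.285]
contact_force: [-2.3, -0.8, 3.4]
grip_width: 21.8
finger_force: 30.0
t 25.12 tcp [ 522.4 -297.9   15.3] z [ 0.172  0.577 -0.798] y [ 0.959 -0.284  0.002] F [-2.3 -0.8  3.4] w 21.8 gf 30.0 q [-0.93  0.88  1.31  0.51  1.4  -0.85]
```

It rests on the mat. I release and back out along the tool axis.

```bash
python3 -m pendant '[[[0,0,0],[0,0,0],0.3],[[0,0,0],[0,0,0],0.3],[[0,0,0],[0,0,0],0.3],[[0,0,0],[0,0,0],0.3],[[0,0,0],[0,0,0],0.3],[[0,0,0],[0,0,0],0.3],[[0,0,0],[0,0,0],0.3],[[0,0,0],[0,0,0],0.3],[[0,0,0],[0,0,0],0.3],[[0,0,0],[0,0,0],0.3]]'
python3 -m pendant '[[[-0.035,-0.12,0.166],[0,0,0],0.3],[[-0.035,-0.12,0.166],[0,0,0],0.3],[[-0.07,-0.24,0.333],[0,0,0],0.3],[[-0.07,-0.24,0.333],[0,0,0],0.3],[[-0.07,-0.24,0.333],[0,0,0],0.3],[[-0.07,-0.24,0.333],[0,0,0],0.3],[[-0.07,-0.24,0.333],[0,0,0],0.3],[[-0.07,-0.24,0.333],[0,0,0],0.3],[[-0.07,-0.24,0.333],[0,0,0],0.3],[[-0.07,-0.24,0.333],[0,0,0],0.3]]'
python3 - <<'E'
from h import *
st();t=bot.capture("top");s=bot.capture("scene")
H,S,V=cv2.split(cv2.cvtColor(t,cv2.COLOR_BGR2HSV));m=((H<14)&(S>190)&(V>110)).astype(np.uint8)
for c in cv2.findContours(m,cv2.RETR_EXTERNAL,cv2.CHAIN_APPROX_NONE)[0]:
    if cv2.contourArea(c)>40 and c[:,0,0].min()>280: print("block",ray("top",cv2.minAreaRect(c)[0],20)[:2])
cv2.imwrite("pics/11.png",np.hstack([cv2.resize(s[90:300,90:370],(400,300)),cv2.resize(t[100:280,120:400],(400,257))[:257].copy() if 0 else cv2.resize(t[95:305,120:400],(400,300))]))
E
```

```text
time: 25.95
tool_pos: [522.4, -297.8, 15.0]
tcp_rot: [3.139, -0.646, 1.285]
contact_force: [-0.6, -0.4, -0.4]
grip_width: 59.6
finger_force: 0.0
time: 26.78
tool_pos: [503.3, -363.5, 106.1]
tcp_rot: [3.139, -0.645, 1.285]
contact_force: [0.3, 0.7, 0.1]
grip_width: 59.8
finger_force: 0.0
t 26.78 tcp [ 503.3 -363.5  106.1] z [ 0.173  0.576 -0.799] y [ 0.959 -0.284  0.002] F [0.3 0.7 0.1] w 59.8 gf 0.0 q [-1.01  0.84  1.12  0.47  1.64 -0.8 ]
block [ 511.56692314 -191.73662444]
block [ 580.4845328  -212.16290065]
```

View pics/11.png

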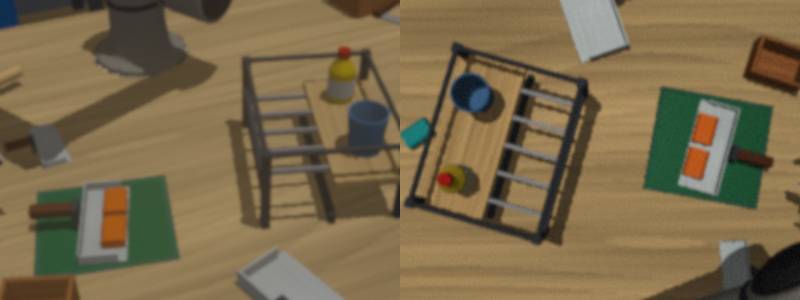

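The last picture shows both orange blocks in the pan, scene (115,215) and top (700,145), with the scoop in the middle of the mat. The glue, cup and box are untouched and the hand is clear. Handing in.

```bash
python3 -c "
from plant import bot
print(bot.close_job())"
```

```text
the job is handed in; nothing more can be done
None
```

The job is handed in at about 27 s: the scoop lies flat in the middle of the green mat with both orange blocks in its pan, the gripper is clear, and the glue bottle, cup and box were left alone.

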